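# Press the small square inlay home in the stone plaque

## Robot

A 6-joint arm with a two-finger parallel gripper is mounted at the origin on the work surface. World frame = base frame: x ahead of the robot, y to its left, z up, the work surface at z = 0. Lengths are in m, angles in rad, forces in N, time in s.
With the tool pointing down it reaches from about 0.35 to 0.975 m from the base axis. Payload 17.4 kg.
Tool frame: the origin (TCP) lies between the finger pads, 19 mm behind the fingertips; this is the grasp point; z points along the fingers, y is the line along which they close (so a half turn about z gives the same grasp; the last joint's range is limited). The gripper opens to 85 mm and grips with 20 to 120 N. Pads are 22 mm wide; open, the fingers measure 114 mm over their backs; the gripper's body (76 mm by 85 mm) begins 54 mm behind the grasp point. The pads swing forward as they close: fully open they stand 13 mm farther back than shut.
Start: joints at [1.139, 0.116, 1.442, -0, 1.584, -0.038], TCP at [0.259, 0.623, 0.25] pointing down, gripper open.
Joint ranges: [-2.83, 2.83], [-0.83, 2.19], [0.07, 2.5], [-1.14, 4.28], [0.01, 3], [-2.97, 2.97]. Speed limits (rad/s): [1.89, 1.89, 2.22, 3.14, 3.14, 3.14].

## Interface

Orientations are given as a unit quaternion [x, y, z, w].
In Python, from rig import r gives the robot as it stands.
- The arm moves only by the tool jog_arm, never from a script. Its argument "rows" is a list of rows, each an object of numbers: "x", "y", "z": the shift along the tool's x, y, z in mm; "wx", "wy", "wz": the turn, a rotation vector about the tool's x, y, z in rad. A call has 1 to 10 rows; each row shifts and turns the commanded pose from where the row before left it, along the tool's axes as they then stand; what a row does not reach is not made up. A row lasts 1/8 s, in which the tool goes at most 62.5 mm and 10.7 degrees, less where a joint would pass 70% of its speed; a pose out of reach is approached as far as the arm can. A call with a gripper value outside its range is refused whole. "gripper" is the opening, from 0 (shut) to 1 (fully open), set as the call begins (left out, the last holds). The fingers move at their own pace and stop on an object; the grip force is fixed at half the most. Time passes only in rows, so rows that do not move let the fingers close. It gives the time, the measured TCP pose, the force, the opening and the grip force at its end, in the units of the state.
- r.get_state(): the state, without advancing time (a new reading comes with each control period).
- r.camera(name): name is "scene" or "top"; returns a dict with "img" (480x640x3 uint8, red, green, blue), "fx", "fy", "cx", "cy" (pixels), "T" (4x4, takes a point from camera to world coordinates). Camera axes: x right, y down, z forward; pixel columns grow to the right and rows downward; lengths in m; the calibration is good to about 2 mm. A picture is of the moment at which its call begins. There is no depth.
- r.hand_in(): hands the job in; it is judged then, once.
The state is a dict: "t": time; "joint_pos": joint angles; "dq": joint speeds; "effort": joint torques, N m; "ee_pos": TCP position; "orientation": TCP orientation; "ft_force": force on the tool from outside, world axes, zero at the start; "moment": the same for the moment, N m; "width": finger opening in m; "finger_force": force on a finger pad.
Only numpy, scipy, OpenCV 4.12 (cv2) and the standard library are available. Lean on these libraries where they do the work, as an engineer would, in place of code of your own. Each camera call takes 0.05 s, during which the arm holds its last target. There are 200 camera calls.

## Task

Five dark stone inlays stand proud of the pale plaque. With closed fingertips gently press the smaller of the two square ones fully home, flush with the face, and keep it held down for about three seconds so that its bedding grips, then draw the hand back up at least a hand's breadth clear of it. Leave the other four inlays standing as they are, lift or pull nothing out, and do not disturb the tools, tin and plants.

Things in the scene. Friction and masses are not known exactly. Their poses are not given: they have to be found in the camera images.
- plaque: Pale limestone plaque, 280 (its x) by 320 (its y) by 50 mm high, lying flat on the bench and too heavy to shift; a thin carved line runs along its edges and a carved ring of 84 mm diameter round its centre. Origin at the centre of its underside. Five inlays sit in it, one at each of the five places x, y = (-60,-95), (-60,95), (60,-95), (60,95), (0,0) mm in its frame; which one is where changes.
- small_square (a joint): How far the small square inlay stands out above its home position, in m: 0 is fully home against a firm stop, 0.006 to 0.010 at the start. It slides straight down when pressed with about 4 N and stays where it is left; nothing springs it back.
- small_square_top (a point): The small square inlay, 30 by 30 mm: the one to press. Dark granite like the other four inlays. The point is the centre of its top face (z up, its x and y along the plaque's): 7 to 11 mm above the plaque's face at the start, 1 mm above it (51 mm above the bench) when home.
- large_square_top (a point): The large square inlay, 48 by 48 mm, to be left alone. Dark granite like the other four inlays. The point is the centre of its top face (z up, its x and y along the plaque's), 7 to 11 mm above the plaque's face. Like the three below it would sink if pressed with 4 N.
- bar_top (a point): The bar-shaped inlay, 22 (x) by 56 (y) mm, to be left alone. Dark granite like the other four inlays. The point is the centre of its top face (z up, its x and y along the plaque's), 7 to 11 mm above the plaque's face.
- disc_top (a point): The round inlay, 32 mm in diameter, to be left alone. Dark granite like the other four inlays. The point is the centre of its top face (z up, its x and y along the plaque's), 7 to 11 mm above the plaque's face.
- hexagon_top (a point): The six-sided inlay, 44 mm from corner to corner, to be left alone. Dark granite like the other four inlays. The point is the centre of its top face (z up, its x and y along the plaque's), 7 to 11 mm above the plaque's face.
- chisel_on: Steel stone chisel, 180 mm long, 17 mm wide, 13 mm high, lying on the plaque near its +x edge. Origin at the middle of its underside, x along it.
- whetstone: Grey whetstone, 22 by 70 by 14 mm, lying on the plaque towards its -x edge. Origin at the centre of its underside.
- tin: Round metal tin, 41 mm in diameter, 20 mm high, on the plaque between the two +y inlays. Origin at the centre of its underside.
- mallet: Carver's mallet standing on its steel head (60 mm in diameter), 151 mm high, on the bench to the left. Origin at the centre of its underside.
- chisel_table: Steel stone chisel, 200 mm long, 17 mm wide, 13 mm high, on the bench to the right. Origin at the middle of its underside.
- plant0: Seedling in a black pot, 70 mm in diameter, about 90 mm high with its leaves, on the bench to the right of the plaque. Origin at the centre of its underside.
- plant1: Seedling in a black pot, 70 mm in diameter, about 90 mm high with its leaves, on the bench to the left of the plaque. Origin at the centre of its underside.

How it is judged:
By the outcome, as a careful person would: the job done as asked, in the order asked, and still so for the second after the job is handed in, with the robot touching nothing.
It also fails if it takes over 34 s, if anything falls off the work surface, if the arm or the gripper's body presses on something with over 40 N, if the wrist force passes 120 N, or if a joint passes its speed limit or range.

## Working session

There is one attempt and no reset: what is moved stays moved. The work goes in short steps, Python scripts to look and compute and a tool call to move; the robot and the scene stay as the last step left them, time stands still between calls to the robot, and variables do not carry over. Pictures are saved under pics/ and viewed, at most 10 in all, crops included, and the job is handed in when it is done.

Besides the shell and the picture viewer there is one more tool, called by a JSON object that holds its "name" and its "arguments", one argument or row to a line. jog_arm: Moves the arm, as the interface text tells. Its arguments: {"type":"object","properties":{"rows":{"type":"array","items":{"type":"object","properties":{"x":{"type":"number"},"y":{"type":"number"},"z":{"type":"number"},"wx":{"type":"number"},"wy":{"type":"number"},"wz":{"type":"number"}}}},"gripper":{"type":"number"}},"required":["rows"]}

```bash
mkdir -p pics; python3 - <<'E'
from rig import r
import cv2,pickle
for n in("scene","top"):
    c=r.camera(n);cv2.imwrite(f"pics/{n}0.png",c["img"][:,:,::-1]);pickle.dump(c,open(n+".pkl","wb"))
    print(n,c["fx"],c["fy"],c["cx"],c["cy"],c["T"].round(3).tolist() if hasattr(c["T"],"round") else c["T"])
s=r.get_state();print(s["t"],s["ee_pos"],s["orientation"],s["width"])
E
```

```text
scene 502.0451049420425 502.0451049420425 314.40220387161736 244.37172632784348 [[-0.256, 0.813, -0.524, 1.253], [0.967, 0.215, -0.138, 0.203], [0.0, -0.542, -0.841, 1.237], [0.0, 0.0, 0.0, 1.0]]
top 445.68578085327175 445.68578085327175 328.7277977890216 241.39036026378758 [[0.027, -0.977, 0.209, 0.37], [-1.0, -0.027, 0.004, -0.0], [0.001, -0.209, -0.978, 1.0], [0.0, 0.0, 0.0, 1.0]]
0.1 [0.25893761 0.62319544 0.24932362] [ 1.95630726e-01  9.80677490e-01 -5.13804157e-04 -1.24435032e-04] 0.08548293872382041
```

View pics/top0.png

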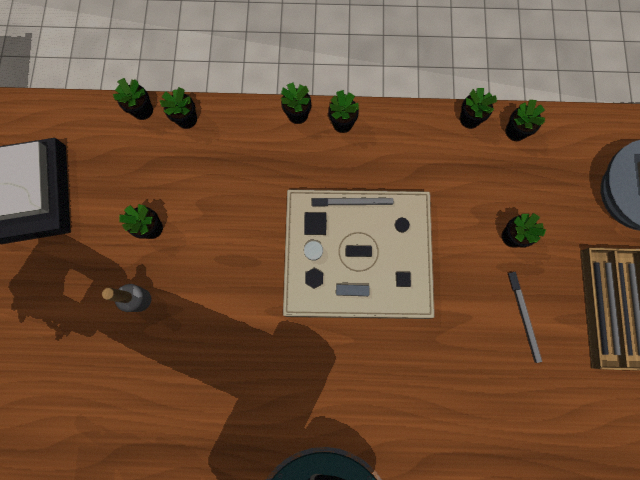

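View pics/scene0.png

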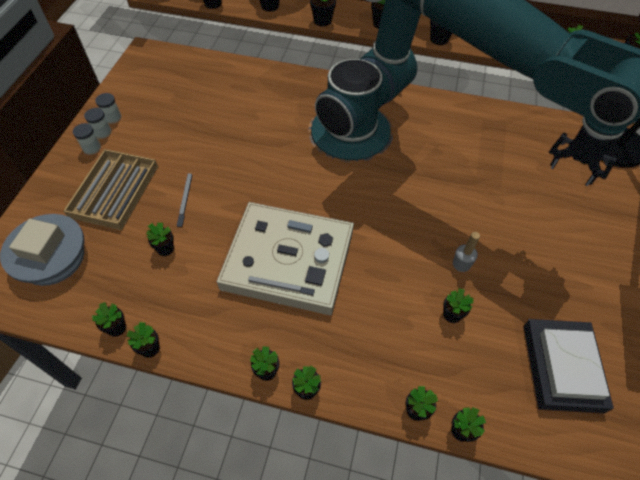

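The top view shows the small square at about (403,279), the large square at (315,223), the disc at (402,225), the hexagon at (314,278) and the bar at (358,251). In the scene view the small square is at about (261,226).

```bash
cat >h.py <<'E'
import pickle,numpy as np
def ray(c,u,v,z):
    T=np.array(c["T"]);d=T[:3,:3]@[(u-c["cx"])/c["fx"],(v-c["cy"])/c["fy"],1]
    return T[:3,3]+d*(z-T[2,3])/d[2]
E
python3 - <<'E'
import cv2,numpy as np
a=cv2.imread("pics/top0.png")[180:325,275:445];b=cv2.imread("pics/scene0.png")[200:320,210:360]
cv2.imwrite("pics/ct.png",cv2.resize(a,None,fx=4,fy=4,interpolation=2))
from h import *
c=pickle.load(open("top.pkl","rb"))
g=cv2.cvtColor(a,6)
n,l,st,ce=cv2.connectedComponentsWithStats((g<60).astype('uint8'))
for i in range(1,n):
    if 80<st[i,4]<900:
        u,v=ce[i]+[275,180];print(st[i],round(u,1),round(v,1),ray(c,u,v,.057).round(4))
c=pickle.load(open("scene.pkl","rb"))
n,l,st,ce=cv2.connectedComponentsWithStats((cv2.cvtColor(b,6)<60).astype('uint8'))
for i in range(1,n):
    if 30<st[i,4]<900:
        u,v=ce[i]+[210,200];print(st[i],round(u,1),round(v,1),ray(c,u,v,.057).round(4))
E
```

```text
[ 14   7 135   4 246] 358.0 188.8 [ 0.6929 -0.0576  0.057 ]
[ 37  18  24   8 120] 320.5 202.0 [0.66   0.0248 0.057 ]
[ 30  32  22  23 465] 315.0 223.4 [0.6109 0.0353 0.057 ]
[120  38  14  14 155] 401.6 224.5 [ 0.6138 -0.1538  0.057 ]
[ 71  66  26  11 262] 358.7 250.7 [ 0.5531 -0.061   0.057 ]
[ 31  88  17  20 263] 314.0 277.8 [0.4918 0.0334 0.057 ]
[121  92  15  15 203] 403.0 279.0 [ 0.4943 -0.1558  0.057 ]
[115   0  35  18 247] 343.7 207.5 [0.3709 0.0588 0.057 ]
[46 22 10 10 67] 260.6 226.5 [ 0.4983 -0.1557  0.057 ]
[109  36  11  10  45] 324.1 241.5 [0.5014 0.0325 0.057 ]
[68 46 18 10 81] 285.8 250.7 [ 0.558  -0.0628  0.057 ]
[34 57  9  9 58] 247.6 261.4 [ 0.6178 -0.1539  0.057 ]
[96 75 15 10 44] 312.2 281.2 [0.6324 0.0329 0.057 ]
[  9  91 111  29 452] 271.1 305.0 [ 0.7272 -0.0521  0.057 ]
```

View pics/ct.png

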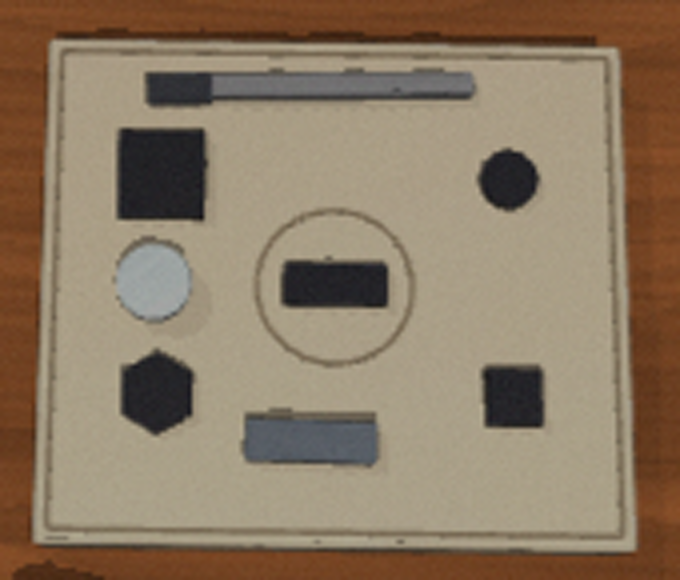

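{"name": "jog_arm", "arguments": {
  "gripper": 0,
  "rows": [
    {"wz":-0.131},
    {"wz":-0.131},
    {"wz":-0.131},
    {"x":-10,"y":-30},
    {"x":-15,"y":-50},
    {"x":-15,"y":-50},
    {"x":-15,"y":-50},
    {"x":-15,"y":-50},
    {"x":-15,"y":-50},
    {"x":-15,"y":-50}
  ]
}}

```text
$.rows[0]: bad value
```

{"name": "jog_arm", "arguments": {
  "rows": [
    {"x":-15,"y":-50},
    {"x":-15,"y":-50},
    {"x":-15,"y":-50},
    {"x":-15,"y":-50},
    {"x":-15,"y":-50},
    {"x":-15,"y":-50},
    {"x":-15,"y":-50},
    {"x":-15,"y":-50},
    {},
    {}
  ]
}}

```text
$.rows[0]: bad value
```

{"name": "jog_arm", "arguments": {
  "gripper": 0,
  "rows": [
    {"x":0,"y":0,"z":0,"wx":0,"wy":0,"wz":-0.131},
    {"x":0,"y":0,"z":0,"wx":0,"wy":0,"wz":-0.131},
    {"x":0,"y":0,"z":0,"wx":0,"wy":0,"wz":-0.131},
    {"x":-10,"y":-30,"z":0,"wx":0,"wy":0,"wz":0},
    {"x":-15,"y":-50,"z":0,"wx":0,"wy":0,"wz":0},
    {"x":-15,"y":-50,"z":0,"wx":0,"wy":0,"wz":0},
    {"x":-15,"y":-50,"z":0,"wx":0,"wy":0,"wz":0},
    {"x":-15,"y":-50,"z":0,"wx":0,"wy":0,"wz":0},
    {"x":-15,"y":-50,"z":0,"wx":0,"wy":0,"wz":0},
    {"x":-15,"y":-50,"z":0,"wx":0,"wy":0,"wz":0}
  ]
}}

```text
t: 1.35
ee_pos: [0.3588, 0.2916, 0.2498]
orientation: [0.0, 1.0, -0.0, 0.0]
ft_force: [0.6, 1.1, 0.2]
width: -0.0003
finger_force: 0.0
```

{"name": "jog_arm", "arguments": {
  "rows": [
    {"x":-15,"y":-50,"z":0,"wx":0,"wy":0,"wz":0},
    {"x":-15,"y":-50,"z":0,"wx":0,"wy":0,"wz":0},
    {"x":-15,"y":-50,"z":0,"wx":0,"wy":0,"wz":0},
    {"x":-15,"y":-50,"z":0,"wx":0,"wy":0,"wz":0},
    {"x":-15,"y":-50,"z":0,"wx":0,"wy":0,"wz":0},
    {"x":-15,"y":-50,"z":0,"wx":0,"wy":0,"wz":0},
    {"x":-15,"y":-50,"z":0,"wx":0,"wy":0,"wz":0},
    {"x":-15,"y":-50,"z":0,"wx":0,"wy":0,"wz":0},
    {"x":-10,"y":-30,"z":0,"wx":0,"wy":0,"wz":0},
    {"x":-7,"y":-18,"z":0,"wx":0,"wy":0,"wz":0}
  ]
}}

```text
t: 2.6
ee_pos: [0.4955, -0.1562, 0.2496]
orientation: [0.001, 1.0, 0.0, -0.0]
ft_force: [0.0, 0.6, 0.0]
width: -0.0001
finger_force: 0.0
```

{"name": "jog_arm", "arguments": {
  "rows": [
    {"x":0,"y":0,"z":30,"wx":0,"wy":0,"wz":0},
    {"x":0,"y":0,"z":40,"wx":0,"wy":0,"wz":0},
    {"x":0,"y":0,"z":40,"wx":0,"wy":0,"wz":0},
    {"x":0,"y":0,"z":30,"wx":0,"wy":0,"wz":0},
    {"x":0,"y":0,"z":15,"wx":0,"wy":0,"wz":0},
    {"x":0,"y":0,"z":0,"wx":0,"wy":0,"wz":0},
    {"x":0,"y":0,"z":0,"wx":0,"wy":0,"wz":0}
  ]
}}

```text
t: 3.48
ee_pos: [0.496, -0.155, 0.0964]
orientation: [0.0, 1.0, -0.0, 0.001]
ft_force: [-1.3, -0.7, 0.3]
width: 0.0003
finger_force: 0.0
```

```bash
python3 - <<'E'
from rig import r
import cv2
a=r.camera("top")["img"][190:320,335:465,::-1];b=r.camera("scene")["img"][150:280,190:320,::-1]
cv2.imwrite("pics/close.png",cv2.resize(cv2.hconcat([a,b]),(800,400),interpolation=2))
s=r.get_state();print(s["ee_pos"],s["ft_force"])
E
```

```text
[ 0.4959447  -0.15500399  0.09631036] [0.57779551 0.17311217 0.18536948]
```

View pics/close.png

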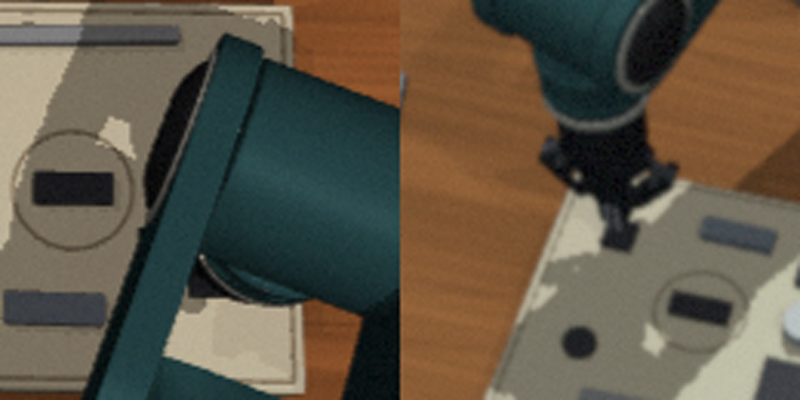

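The scene half shows the closed fingertips at about (614,228), just above the small square at (620,235). The top half is blocked by the arm. I'll press down slowly.

{"name": "jog_arm", "arguments": {
  "rows": [
    {"x":0,"y":-0.7,"z":5,"wx":0,"wy":0,"wz":0},
    {"x":0,"y":0,"z":5,"wx":0,"wy":0,"wz":0},
    {"x":0,"y":0,"z":3,"wx":0,"wy":0,"wz":0},
    {"x":0,"y":0,"z":2,"wx":0,"wy":0,"wz":0},
    {"x":0,"y":0,"z":1,"wx":0,"wy":0,"wz":0},
    {"x":0,"y":0,"z":1,"wx":0,"wy":0,"wz":0},
    {"x":0,"y":0,"z":1,"wx":0,"wy":0,"wz":0},
    {"x":0,"y":0,"z":1,"wx":0,"wy":0,"wz":0},
    {"x":0,"y":0,"z":1,"wx":0,"wy":0,"wz":0}
  ]
}}

```text
t: 4.7
ee_pos: [0.4954, -0.1556, 0.075]
orientation: [0.0, 1.0, -0.0, 0.0]
ft_force: [-2.1, 0.5, 3.7]
width: 0.0003
finger_force: 1.8
```

{"name": "jog_arm", "arguments": {
  "rows": [
    {"x":0,"y":0,"z":1,"wx":0,"wy":0,"wz":0},
    {"x":0,"y":0,"z":1,"wx":0,"wy":0,"wz":0},
    {"x":0,"y":0,"z":1,"wx":0,"wy":0,"wz":0},
    {"x":0,"y":0,"z":1,"wx":0,"wy":0,"wz":0}
  ]
}}

```text
t: 5.2
ee_pos: [0.4954, -0.1555, 0.0709]
orientation: [0.0, 1.0, 0.0, -0.0]
ft_force: [-2.6, 1.4, 3.8]
width: 0.0001
finger_force: 1.8
```

{"name": "jog_arm", "arguments": {
  "rows": [
    {"x":0,"y":0,"z":0.5,"wx":0,"wy":0,"wz":0},
    {"x":0,"y":0,"z":0.5,"wx":0,"wy":0,"wz":0},
    {"x":0,"y":0,"z":0,"wx":0,"wy":0,"wz":0}
  ]
}}

```text
t: 5.58
ee_pos: [0.4954, -0.1556, 0.0699]
orientation: [0.0, 1.0, -0.0, -0.0]
ft_force: [-0.8, -0.4, 2.3]
width: -0.0
finger_force: 1.0
```

{"name": "jog_arm", "arguments": {
  "rows": [
    {"x":0,"y":0,"z":0.3,"wx":0,"wy":0,"wz":0},
    {"x":0,"y":0,"z":0.3,"wx":0,"wy":0,"wz":0}
  ]
}}

```text
t: 5.82
ee_pos: [0.4954, -0.1556, 0.0697]
orientation: [0.0, 1.0, -0.0, 0.0]
ft_force: [-4.0, 1.7, 8.4]
width: 0.0
finger_force: 4.4
```

Force is rising and z has stopped moving, so it has reached the stop. I'll press slightly more and hold.

{"name": "jog_arm", "arguments": {
  "rows": [
    {"x":0,"y":0,"z":0.2,"wx":0,"wy":0,"wz":0},
    {"x":0,"y":0,"z":0,"wx":0,"wy":0,"wz":0}
  ]
}}

```text
t: 6.08
ee_pos: [0.4954, -0.1556, 0.0697]
orientation: [0.0, 1.0, -0.0, 0.0]
ft_force: [-4.7, 1.9, 8.3]
width: 0.0
finger_force: 4.5
```

{"name": "jog_arm", "arguments": {
  "rows": [
    {"x":0,"y":0,"z":0.2,"wx":0,"wy":0,"wz":0},
    {"x":0,"y":0,"z":0,"wx":0,"wy":0,"wz":0},
    {"x":0,"y":0,"z":0,"wx":0,"wy":0,"wz":0},
    {"x":0,"y":0,"z":0,"wx":0,"wy":0,"wz":0},
    {"x":0,"y":0,"z":0,"wx":0,"wy":0,"wz":0},
    {"x":0,"y":0,"z":0,"wx":0,"wy":0,"wz":0},
    {"x":0,"y":0,"z":0,"wx":0,"wy":0,"wz":0},
    {"x":0,"y":0,"z":0,"wx":0,"wy":0,"wz":0},
    {"x":0,"y":0,"z":0,"wx":0,"wy":0,"wz":0},
    {"x":0,"y":0,"z":0,"wx":0,"wy":0,"wz":0}
  ]
}}

```text
t: 7.32
ee_pos: [0.4954, -0.1556, 0.0696]
orientation: [0.0, 1.0, -0.0, 0.0]
ft_force: [-6.6, 1.4, 10.5]
width: -0.0002
finger_force: 5.6
```

{"name": "jog_arm", "arguments": {
  "rows": [
    {"x":0,"y":0,"z":0,"wx":0,"wy":0,"wz":0},
    {"x":0,"y":0,"z":0,"wx":0,"wy":0,"wz":0},
    {"x":0,"y":0,"z":0,"wx":0,"wy":0,"wz":0},
    {"x":0,"y":0,"z":0,"wx":0,"wy":0,"wz":0},
    {"x":0,"y":0,"z":0,"wx":0,"wy":0,"wz":0},
    {"x":0,"y":0,"z":0,"wx":0,"wy":0,"wz":0},
    {"x":0,"y":0,"z":0,"wx":0,"wy":0,"wz":0},
    {"x":0,"y":0,"z":0,"wx":0,"wy":0,"wz":0},
    {"x":0,"y":0,"z":0,"wx":0,"wy":0,"wz":0},
    {"x":0,"y":0,"z":0,"wx":0,"wy":0,"wz":0}
  ]
}}

```text
t: 8.57
ee_pos: [0.4954, -0.1556, 0.0697]
orientation: [0.0, 1.0, -0.0, 0.0]
ft_force: [-5.8, 2.3, 10.8]
width: 0.0001
finger_force: 5.6
```

{"name": "jog_arm", "arguments": {
  "rows": [
    {"x":0,"y":0,"z":0,"wx":0,"wy":0,"wz":0},
    {"x":0,"y":0,"z":0,"wx":0,"wy":0,"wz":0},
    {"x":0,"y":0,"z":0,"wx":0,"wy":0,"wz":0},
    {"x":0,"y":0,"z":0,"wx":0,"wy":0,"wz":0},
    {"x":0,"y":0,"z":0,"wx":0,"wy":0,"wz":0},
    {"x":0,"y":0,"z":0,"wx":0,"wy":0,"wz":0}
  ]
}}

```text
t: 9.32
ee_pos: [0.4954, -0.1556, 0.0697]
orientation: [0.0, 1.0, -0.0, 0.0]
ft_force: [-6.1, 1.7, 11.1]
width: 0.0001
finger_force: 5.6
```

Held for 3.2 s or more at the stop. Now straight up, fingers kept shut.

{"name": "jog_arm", "arguments": {
  "rows": [
    {"x":0,"y":0,"z":-2,"wx":0,"wy":0,"wz":0},
    {"x":0,"y":0,"z":-8,"wx":0,"wy":0,"wz":0},
    {"x":0,"y":0,"z":-25,"wx":0,"wy":0,"wz":0},
    {"x":0,"y":0,"z":-40,"wx":0,"wy":0,"wz":0},
    {"x":0,"y":0,"z":-40,"wx":0,"wy":0,"wz":0},
    {"x":0,"y":0,"z":-40,"wx":0,"wy":0,"wz":0},
    {"x":0,"y":0,"z":-25,"wx":0,"wy":0,"wz":0},
    {"x":0,"y":0,"z":-10,"wx":0,"wy":0,"wz":0},
    {"x":0,"y":0,"z":0,"wx":0,"wy":0,"wz":0},
    {"x":0,"y":0,"z":0,"wx":0,"wy":0,"wz":0}
  ]
}}

```text
t: 10.58
ee_pos: [0.4951, -0.1555, 0.2577]
orientation: [0.0, 1.0, 0.0, -0.001]
ft_force: [-0.2, -0.4, -0.5]
width: -0.0001
finger_force: 0.0
```

```bash
python3 - <<'E'
from rig import r
import cv2
a=cv2.imread("pics/scene0.png")[200:320,210:360];b=r.camera("scene")["img"][200:320,210:360,::-1]
cv2.imwrite("pics/after.png",cv2.resize(cv2.hconcat([a,b]),(800,320),interpolation=2))
E
```

```text
(no output)
```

View pics/after.png

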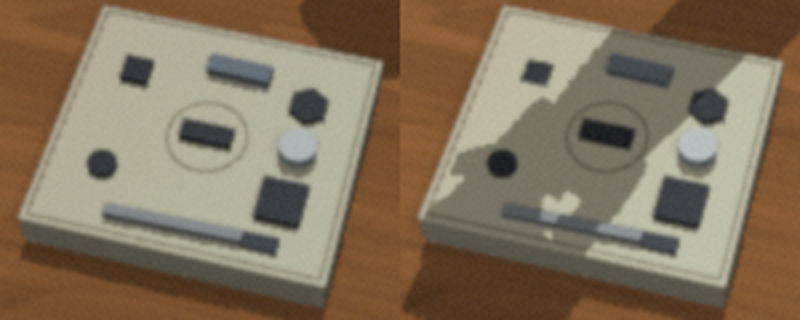

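The after view (right half) shows the small square at (537,72) now flat on the face with no visible sides. The other inlays, chisel, whetstone and tin are unchanged.

```bash
python3 -c "
from rig import r
print(r.hand_in())"
```

```text
the job is handed in; nothing more can be done
None
```

The small square inlay was pressed to its stop with about 11 N, held there for just over 3 s and left flush; the hand then rose about 19 cm clear, nothing else on the plaque moved in the after picture, and the job is handed in.

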